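# Put a washed heat sink on the drying comb and leave the blower locked on

## Task

Dry the washed aluminium heat sink hands-free: set it gently, fins down, centred on the steel comb above the blower so that the four bars slip into its four gaps and its base plate rests on them. Only then squeeze the blower's red trigger fully in, press the white lock-on button on its side, and ease the trigger until the lock holds it, so that the blower stays on by itself. Do not disturb the other things on the bench.

Things in the scene. Friction and masses are not known exactly. Their poses are not given: they have to be found in the camera images.
- heat_sink: aluminium heat sink 104 x 51 x 36 mm, 0.16 to 0.31 kg, standing fins down, left front or right of the stand. Origin: centre of its underside (fin tips); x along the fins, z up. Base plate on top, 6 mm thick; five fins 3 mm thick, 30 mm deep, at y = -24, -12, 0, 12, 24 mm, so four gaps 9 mm wide. Grip it 51 mm wide over the outer fins. Either end may face the handle
- sink_base (a point): centre of the underside of the heat sink's base plate, 30 mm above the fin tips; axes as the heat sink's
- comb_seat (a point): where sink_base belongs: over the nozzle, level with the tops of the comb's four bars; x along the bars away from the handle, z up. Bars 5 mm thick at y = -18, -6, 6, 18 mm, 210 mm above the bench, from free ends at x = -62 to a spine at x = 66 mm (74 mm wide, top 3 mm above the bars) on two 10 mm posts at x = 74. The nozzle below ends 44 mm under the bar tops
- station: fixed drying stand with an upright teal blower under a comb. Origin on the bench under the barrel's axis, z up; handle towards -x (the robot's right front), comb posts at +x. Base plate 165 x 150 x 12 mm, x -72 to 92. Barrel 70 mm across, 136 mm high; nozzle 29 mm across, up to 166 mm. Handle 34 mm wide, 30 mm thick, sloping down 25 degrees to a battery 54 mm wide that ends 190 mm from the axis
- trigger_face (a point): centre of the red trigger's face, 34 (x, along the handle) x 22 mm (y); moves with it. Squeezed along -z; z leans 25 degrees from vertical, away from the barrel. Out, the face is 12 mm proud of the handle, 76 mm from the barrel axis. Comb and heat sink overhang it: come leaning back 25 to 40 degrees. A shoulder stands at y 14 to 22 mm, its top 7 mm above the resting face; the -y side is open
- lock_face (a point): centre of the outer face of the white lock-on button, 14 mm across, on the +y flank of the shoulder: 31 mm in +y from trigger_face (same axes), 2.5 mm below the resting and 7.5 mm above the squeezed trigger face. Pressed along -y; 9 mm proud when out, 1.5 when in. One finger can hold the trigger down while the other, outside the shoulder, pushes the button
- trigger (a joint): travel of the trigger in m: 0 out, 0.010 fully in; spring 4 N at the start, 8 N fully in. With the button locked in, it comes back only to about 0.006 and stays; squeezing it fully again frees the lock
- lock_button (a joint): travel of the lock button in m: 0 out, 0.0075 fully in; spring 1.5 to 3 N. Blocked after about 0.5 mm unless the trigger is in by more than 8.5 mm. If the trigger is eased while the button is held in, a hook keeps it at about 0.0065; let go before that, it springs out
- multimeter: yellow and black hand multimeter, 155 x 78 x 46 mm, on the other side of the stand from the heat sink; origin under its centre; leave alone
- esd_brush: black brush, 22 x 130 x 9 mm, behind the stand on the right; origin under its centre; leave alone
- screw_dish: round metal dish with screws, 74 mm across, 12 mm high, left of and behind the stand; origin under its centre; leave alone
- flux_jar: small amber jar with black lid, 44 mm across, 42 mm high, at the right front; origin under its centre; leave alone
Things that resemble listed ones, but are neither listed nor needed, are in the scene too. Several things have the shape of the heat_sink; the one meant has the colours described above.

How it is judged (in metres and radians):
On the way, in this order (a step that is already met when the one before it is completed fails the run):
1. the heat sink rests on the comb, bars in its gaps, and is let go (x of sink_base in the frame of comb_seat between -0.015 and 0.015 m and y of sink_base in the frame of comb_seat between -0.005 and 0.005 m and z of sink_base in the frame of comb_seat between -0.003 and 0.003 m and angle between the x axis of sink_base and the x axis of comb_seat, either way round below 0.07 rad and angle between heat_sink's own z axis and vertical below 0.06 rad and contact force between the fingers and heat_sink below 0.1 N), for 0.2 s.
2. the trigger is squeezed fully in (value of joint trigger above 0.0085 m), for 0.05 s.
At the end, for the whole second after the job is handed in: Heat sink resting on the comb, bars in its four gaps: base plate on the bars (3 mm), centred within 15 mm along and 5 mm across them, within 4 degrees, level, at rest. Trigger held in at 4.5 to 7.5 mm by the lock button (in by more than 4.5 mm), with nothing touching them (x of sink_base in the frame of comb_seat between -0.015 and 0.015 m and y of sink_base in the frame of comb_seat between -0.005 and 0.005 m and z of sink_base in the frame of comb_seat between -0.003 and 0.003 m and angle between the x axis of sink_base and the x axis of comb_seat, either way round below 0.07 rad and angle between heat_sink's own z axis and vertical below 0.06 rad and value of joint trigger between 0.0045 and 0.0075 m and value of joint lock_button above 0.0045 m and velocity of joint trigger below 0.005 m/s and linear speed of heat_sink below 0.02 m/s).
It fails at once if the trigger is squeezed (more than 4 mm) before the heat sink is down on the comb (value of joint trigger above 0.004 m and (z of sink_base in the frame of comb_seat above 0.008 m or z of sink_base in the frame of comb_seat below -0.008 m or horizontal distance between sink_base and comb_seat above 0.025 m)).
It fails at once if the heat sink is dropped (falls free faster than 0.5 m/s) (linear speed of heat_sink above 0.5 m/s and contact force between the fingers and heat_sink below 0.1 N).
It fails at once if the heat sink is pressed on the comb with more than 40 N (contact force between heat_sink and station above 40 N).
It fails at once if the multimeter, brush, dish or jar is moved more than 20 mm (distance of any of multimeter, esd_brush, screw_dish, flux_jar from where it was at the start of the episode above 0.02 m).
It also fails if it takes over 64 s, if anything falls off the work surface, if the arm or the gripper's body presses on something with over 40 N, if the wrist force passes 120 N, or if a joint passes its speed limit or range.

## Robot

A 6-joint arm with a two-finger parallel gripper is mounted at the origin on a cart in front of the work surface, level with it; the furniture and walls round the work are solid. World frame = base frame: x ahead of the robot, y to its left, z up, the work surface at z = 0. Lengths are in mm, angles in rad, forces in N, time in s.
With the tool pointing down it reaches from about 300 to 775 mm from the base axis. Payload 14.6 kg.
Tool frame: the origin (TCP) lies on the centre line of the jaws, within the pads' length; the fingertips stand 8 mm ahead of it and the grasp point (between the pads) lies 11 mm behind it; z points along the fingers, y is the line along which they close (so a half turn about z gives the same grasp; the last joint's range is limited). The gripper opens to 94 mm and grips with 3 to 60 N. Pads are 16 mm wide; open, the fingers measure 119 mm over their backs; the gripper's body (75 mm by 177 mm) begins 78 mm behind the grasp point.
Start: joints at [1.231, 0.3, 1.521, -0, 1.321, -0.067], TCP at [148.184, 529.652, 213.446] pointing down, gripper open.
Joint ranges: [-3.03, 3.03], [-0.79, 2.21], [0.23, 2.52], [-1.04, 4.18], [0, 3.07], [-2.55, 2.55]. Speed limits (rad/s): [2.22, 2.22, 2.57, 3.14, 3.14, 3.14].

## Interface

Orientations are given as [roll, pitch, yaw] about the fixed x, y, z axes, in that order (R = Rz(yaw) Ry(pitch) Rx(roll)).
In Python, from cell import manip gives the robot as it stands.
- The arm moves only by the tool jog_arm, never from a script. Its argument "rows" is one flat list of numbers, 7 for each row, row after row: the shift along the world's x, y, z in cm, then the turn, a rotation vector about the world's x, y, z in rad, then the closure, from 0 (fully open) to 1 (shut). In form: [dx, dy, dz, rx, ry, rz, fingers, dx, dy, dz, rx, ry, rz, fingers, ...]. A call has 1 to 20 rows; each row shifts and turns the commanded pose from where the row before left it; what a row does not reach is not made up. A row lasts 1/12 s, in which the tool goes at most 41.7 mm and 7.16 degrees, less where a joint would pass 70% of its speed; a pose out of reach is approached as far as the arm can. A call with a gripper value outside its range is refused whole. The fingers move at their own pace and stop on an object; "newtons" is the grip in N (left out, the last holds). Time passes only in rows, so rows that do not move let the fingers close. It gives the time, the measured TCP pose, the force, the opening and the grip force at its end, in the units of the state.
- manip.read_state(): the state, without advancing time (a new reading comes with each control period).
- manip.camera(name): name is "side" or "top" or "wrist"; returns (picture, depth): 384x512x3 uint8, blue, green, red; 384x512 float32, mm along the optical axis (not along the pixel's ray), 0 where there is no reading.
- manip.camera_model(name): a dict with "K" (3x3 intrinsics, pixels), "k1" (the pictures are not rectified: a ray, as slopes to the right and down, at radius r is drawn at 1 + k1 r^2 times it, then the intrinsics apply), "R" (3x3) and "t" (3): a world point X has camera coordinates R X + t. Camera axes: x right, y down, z forward; pixel columns grow to the right and rows downward; lengths in mm; the calibration is good to about 2 mm. A picture is of the moment at which its call begins: read the wrist's pose just before it. camera_model takes no time and is no camera call; for the wrist camera it gives the pose at the moment of the call.
- manip.sign_off(): hands the job in; it is judged then, once.
The state is a dict: "clock": time; "joints": joint angles; "qd": joint speeds; "effort": joint torques, N m; "eef_pos": TCP position; "eef_rot": TCP orientation; "wrist_force": force on the tool from outside, world axes, zero at the start; "moment": the same for the moment, N m; "finger_gap": finger opening in mm; "finger_force": force on a finger pad.
Only numpy, scipy, OpenCV 4.12 (cv2) and the standard library are available. Lean on these libraries where they do the work, as an engineer would, in place of code of your own. Each camera call takes 0.05 s, during which the arm holds its last target. There are 200 camera calls.

## Working session

There is one attempt and no reset: what is moved stays moved. The work goes in short steps, Python scripts to look and compute and a tool call to move; the robot and the scene stay as the last step left them, time stands still between calls to the robot, and variables do not carry over. Pictures are saved under pics/ and viewed, at most 11 in all, crops included, and the job is handed in when it is done.

Besides the shell and the picture viewer there is one more tool, called after "Request:" as name(argument=value, ...) on one line, values as JSON. jog_arm: Moves the arm, as the interface text tells. Its arguments: {"type":"object","properties":{"rows":{"type":"array"},"newtons":{"type":"number"}},"required":["rows"]}

```bash
mkdir -p pics; ls
cat > h.py <<'E'
import numpy as np, cv2
from cell import manip
def grab(n):
    m=manip.camera_model(n); p,d=manip.camera(n); return p,d,m
def pts(d,m):
    "world xyz per pixel"
    K=np.array(m["K"],float); R=np.array(m["R"],float); t=np.array(m["t"],float)
    v,u=np.mgrid[:d.shape[0],:d.shape[1]].astype(float)
    s=cv2.undistortPoints(np.stack([u,v],-1).reshape(-1,1,2),K,np.array([m["k1"],0,0,0,0.])).reshape(-1,2)
    c=np.c_[s,np.ones(len(s))]*d.reshape(-1,1)
    return ((c-t)@R).reshape(*d.shape,3)
def ray(uv,m):
    K=np.array(m["K"],float); R=np.array(m["R"],float); t=np.array(m["t"],float)
    s=cv2.undistortPoints(np.array(uv,float).reshape(-1,1,2),K,np.array([m["k1"],0,0,0,0.])).reshape(-1,2)
    return -R.T@t,(np.c_[s,np.ones(len(s))]@R)
def onz(uv,m,z):
    o,r=ray(uv,m); return o+r*((z-o[2])/r[:,2:3])
E
python3 - <<'E'
from h import *
s=manip.read_state(); print(s)
ims=[]
for n in("side","top"):
    p,d,m=grab(n); np.savez(f"{n}0.npz",p=p,d=d,**m); print(n,m); cv2.imwrite(f"pics/{n}0.png",p)
    print(d.min(),np.median(d))
    cv2.imwrite(f"pics/{n}0.png",cv2.resize(p,(800,600),interpolation=cv2.INTER_CUBIC))
E
```

```text
pics
{'clock': 0.0, 'joints': array([ 1.23137259e+00,  3.00489179e-01,  1.52155688e+00,  3.08022521e-06,
        1.32067071e+00, -6.65847707e-02]), 'qd': array([ 0.00043693,  0.00019732,  0.00031746,  0.00181772, -0.0001164 ,
       -0.00027739]), 'effort': array([-1.18031963e-03, -5.31807232e+01, -3.52739275e+01,  7.07697007e-02,
        2.44154624e-02, -1.25396450e-04]), 'eef_pos': array([148.12169392, 529.43368816, 212.88663746]), 'eef_rot': array([-3.14047123e+00, -7.77705691e-05,  2.86875288e+00]), 'wrist_force': array([-0.31289612, -0.19796944,  0.11989955]), 'moment': array([-0.00613934,  0.01418212,  0.01988991]), 'finger_force': 0.0, 'finger_gap': 94.13858770593852}
side {'K': array([[387.34322721,   0.        , 256.71472327],
       [  0.        , 387.34322721, 190.07791302],
       [  0.        ,   0.        ,   1.        ]]), 'k1': -0.013666634713263992, 'R': array([[-0.90158283, -0.4325982 , -0.00268283],
       [-0.26480409,  0.556764  , -0.78733261],
       [ 0.34209237, -0.70913514, -0.61652263]]), 't': array([560.02311191, 265.4657766 , 815.44992301])}
0.0 1031.0166
top {'K': array([[437.16202575,   0.        , 258.45148496],
       [  0.        , 437.16202575, 189.52683748],
       [  0.        ,   0.        ,   1.        ]]), 'k1': -0.13436932522329054, 'R': array([[-0.00645914, -0.99997207,  0.0037608 ],
       [-0.99763593,  0.00618665, -0.06844171],
       [ 0.06841653, -0.00419398, -0.99764803]]), 't': array([  15.61526282,  625.89179247, 1122.56061368])}
0.0 1166.6422
```

View pics/top0.png

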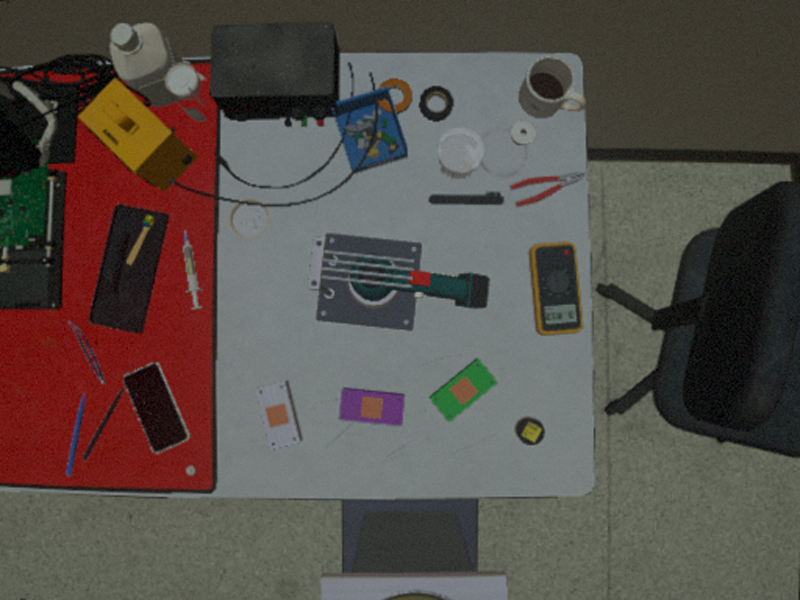

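View pics/side0.png

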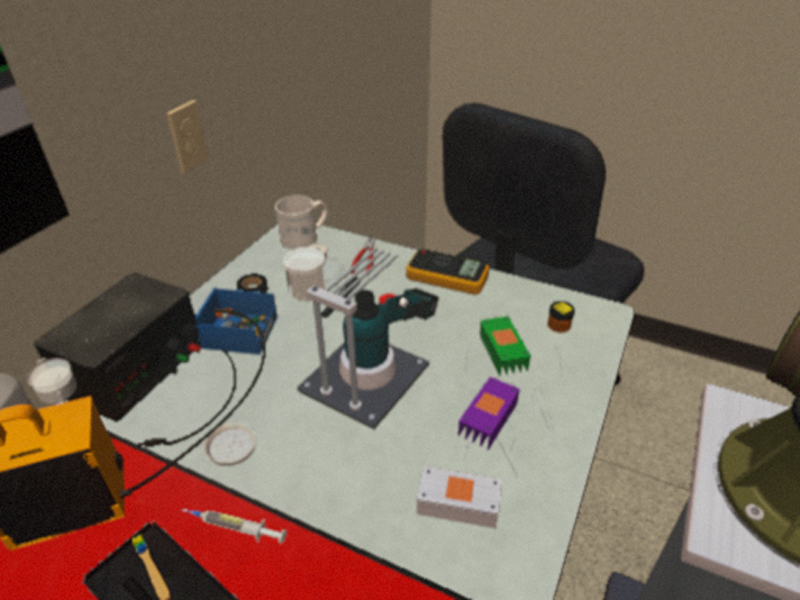

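The top view shows the silver heat sink at about (278,414) in the 800x600 image and the green and purple decoys to its right. The stand is at (370,280), with its handle pointing to world -y and the red trigger at (420,279). The meter is at (555,288) and the jar at (530,431). The side view agrees.

Run:
```python
from h import *
def L(n):
    z=np.load(n+"0.npz"); m={k:z[k] for k in("K","k1","R","t")}; m["k1"]=float(m["k1"]); return z["p"],z["d"],m
for n in("top","side"):
    p,d,m=L(n); W=pts(d,m); Z=W[...,2]; hsv=cv2.cvtColor(p,cv2.COLOR_BGR2HSV)
    ok=d>0
    c=(278/1.5625,414/1.5625) if n=="top" else (460/1.5625,490/1.5625)
    if n=="top":
        print("bench z",np.median(Z[230:240,150:160]))
    # heat sink top
    v,u=np.mgrid[:384,:512]; near=np.hypot(u-c[0],v-c[1])<45
    mk=(ok&near&(Z>28)&(Z<45)).astype(np.uint8)
    q=W[mk>0]; r=cv2.minAreaRect(q[:,:2].astype(np.float32)); print(n,"HS depth",mk.sum(),r,np.median(q[:,2]))
    cs,_=cv2.findContours(mk,0,1); k=max(cs,key=cv2.contourArea).reshape(-1,2)
    r=cv2.minAreaRect(onz(k,m,36)[:,:2].astype(np.float32)); print(" HS contour",r)
    mo=((hsv[...,0]>3)&(hsv[...,0]<20)&(hsv[...,1]>110)&near).astype(np.uint8); vv,uu=np.nonzero(mo); print(" orange",len(uu),onz([[uu.mean(),vv.mean()]],m,36))
    # red trigger
    mr=(((hsv[...,0]<8)|(hsv[...,0]>172))&(hsv[...,1]>120)&ok&(W[...,0]>300)&(W[...,0]<620)&(abs(W[...,1])<200)&(Z>50)); 
    q=W[mr]; print(" red",len(q),np.median(q,0),q.min(0),q.max(0))
    ms=ok&(Z>200)&(Z<225)&(abs(W[...,1])<300)&(W[...,0]>300)&(W[...,0]<620); q=W[ms]
    if len(q): print(" comb",len(q),q.mean(0),cv2.minAreaRect(q[:,:2].astype(np.float32)))
    mb=ok&(Z>5)&(Z<20)&(abs(W[...,1]-0)<300)&(W[...,0]>330)&(W[...,0]<600)&(hsv[...,2]<130); 
    a=max(cv2.findContours(mb.astype(np.uint8),0,1)[0],key=cv2.contourArea).reshape(-1,2); print(" base",cv2.minAreaRect(onz(a,m,12)[:,:2].astype(np.float32)))
p,d,m=L("top"); cv2.imwrite("pics/c1.png",cv2.resize(p[140:220,190:320],(780,480),interpolation=cv2.INTER_CUBIC))
```

```text
bench z 0.038043052345482595
top HS depth 890 ((441.5924377441406, 177.35093688964844), (103.4310302734375, 144.47048950195312), 14.15001392364502) 36.29165606483652
 HS contour ((430.6999816894531, 220.91055297851562), (103.3917236328125, 53.59325408935547), 14.129755973815918)
 orange 131 [[430.35547934 222.79076679  36.        ]]
  return _methods._mean(a, axis=axis, dtype=dtype,
  ret = um.true_divide(
Traceback (most recent call last):
ValueError: zero-size array to reduction operation minimum which has no identity
```

```bash
cat > m.py <<'E'
from h import *
def L(n):
    z=np.load(n+"0.npz"); m={k:z[k] for k in("K","k1","R","t")}; m["k1"]=float(m["k1"]); return z["p"],z["d"],m
for n in("top","side"):
    p,d,m=L(n); W=pts(d,m); X,Y,Z=W[...,0],W[...,1],W[...,2]; hsv=cv2.cvtColor(p,cv2.COLOR_BGR2HSV)
    ok=(d>0)&(X>500)&(X<780)&(Y>-200)&(Y<160)
    mr=(((hsv[...,0]<8)|(hsv[...,0]>172))&(hsv[...,1]>110)&ok&(Z>50)); q=W[mr]
    if len(q): print(n,"red",len(q),np.median(q,0),q.min(0),q.max(0))
    q=W[ok&(Z>198)&(Z<225)]
    if len(q): print(" comb",len(q),q.mean(0),cv2.minAreaRect(q[:,:2].astype(np.float32)))
    mb=ok&(Z>4)&(Z<20)&(hsv[...,2]<130)
    cs=[c for c in cv2.findContours(cv2.morphologyEx(mb.astype(np.uint8),cv2.MORPH_CLOSE,np.ones((25,25))),0,1)[0]]
    a=max(cs,key=cv2.contourArea).reshape(-1,2); print(" base",cv2.minAreaRect(onz(a,m,12)[:,:2].astype(np.float32)))
    q=W[ok&(Z>130)&(Z<140)]; 
    if len(q): print(" barrel top",len(q),q.mean(0))
    q=W[ok&(Z>160)&(Z<170)]; 
    if len(q): print(" nozzle",len(q),q.mean(0))
p,d,m=L("top"); cv2.imwrite("pics/c1.png",cv2.resize(p[140:220,190:320],(780,480),interpolation=cv2.INTER_CUBIC))
E
python3 m.py
```

```text
top red 114 [648.50310323 -11.19890301 114.59617475] [637.87156221 -28.37523188 104.94936991] [659.62327063   5.72487603 122.56665756]
 comb 781 [655.0946787   87.62575273 210.79950236] ((654.1848754882812, 72.23336791992188), (144.233154296875, 73.35243225097656), 84.41248321533203)
 base ((639.5213012695312, -20.454345703125), (356.9781188964844, 276.1641540527344), 89.65589141845703)
 barrel top 135 [646.95985861  62.39022489 133.76410357]
 nozzle 32 [652.55064613  67.89113331 165.69743563]
side red 42 [651.42499372   2.71260783 116.46689432] [633.39641466 -21.32669996 109.41770703] [663.61376668  46.75226989 208.47386586]
 comb 680 [653.85600031 100.05112127 209.5720431 ] ((652.3829956054688, 73.95640563964844), (146.19290161132812, 74.79336547851562), 82.92707824707031)
 base ((650.9364624023438, 76.71236419677734), (166.14144897460938, 151.25814819335938), 83.7505111694336)
 barrel top 155 [642.65804494  83.51828425 134.32908966]
 nozzle 102 [654.55221508  89.79187842 164.05164086]
```

```bash
sleep 1; ls pics
```

```text
c1.png
side0.png
top0.png
```

View pics/c1.png

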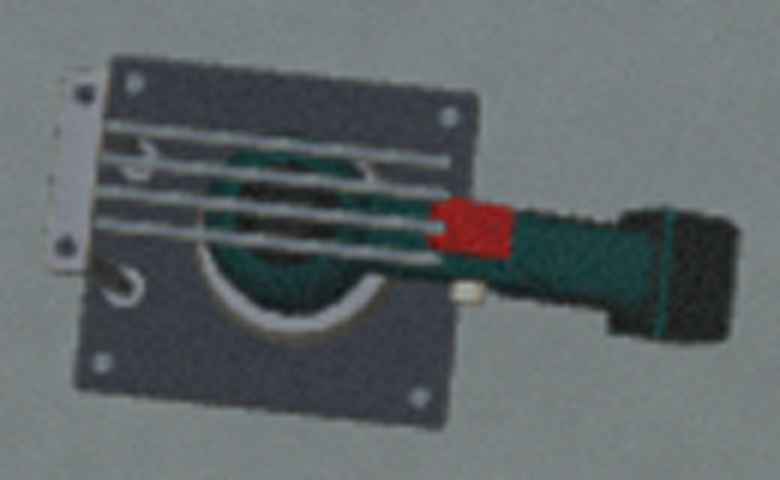

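The crop shows four bars running nearly along world y, the spine on the left at (80,170), the red trigger at (470,230) and the white button at (468,292) on the robot's side. So station +x points along about +84° and its +y faces the robot. I'm moving above the heat sink now.

Request:
jog_arm(rows=[1.4, -1.5, 0, 0, 0, -0.12, 0, 1.4, -1.5, 0, 0, 0, -0.12, 0, 1.4, -1.5, 0, 0, 0, -0.12, 0, 1.4, -1.5, 0, 0, 0, -0.12, 0, 1.4, -1.5, 0, 0, 0, -0.12, 0, 1.4, -1.5, 0, 0, 0, -0.12, 0, 1.4, -1.5, 0, 0, 0, -0.12, 0, 1.4, -1.5, 0, 0, 0, -0.12, 0, 1.4, -1.5, 0, 0, 0, -0.12, 0, 1.4, -1.5, 0, 0, 0, -0.12, 0, 1.4, -1.5, 0, 0, 0, -0.12, 0, 1.4, -1.5, 0, 0, 0, -0.12, 0, 1.4, -1.5, 0, 0, 0, -0.12, 0, 1.4, -1.5, 0, 0, 0, -0.12, 0, 1.4, -1.5, 0, 0, 0, -0.12, 0, 1.4, -1.5, 0, 0, 0, -0.12, 0, 1.4, -1.5, 0, 0, 0, -0.12, 0, 1.4, -1.5, 0, 0, 0, -0.12, 0, 1.4, -1.5, 0, 0, 0, -0.12, 0, 1.4, -1.5, 0, 0, 0, -0.12, 0])

```text
clock: 1.77
eef_pos: [428.7, 228.7, 213.2]
eef_rot: [-3.142, 0.0, 0.463]
wrist_force: [0.3, 0.1, 0.3]
finger_gap: 94.0
finger_force: 0.0
```

Request:
jog_arm(rows=[0.3, -0.9, -2, 0, 0, -0.11, 0, 0, 0, -2, 0, 0, -0.11, 0, 0, 0, -2, 0, 0, 0, 0, 0, 0, -2, 0, 0, 0, 0, 0, 0, 0, 0, 0, 0, 0, 0, 0, 0, 0, 0, 0, 0])

```text
clock: 2.27
eef_pos: [430.9, 220.5, 133.2]
eef_rot: [3.141, 0.002, 0.249]
wrist_force: [0.5, 0.8, 0.8]
finger_gap: 94.1
finger_force: 0.0
```

Run:
```python
from h import *
s=manip.read_state(); print(s["clock"],s["joints"],s["eef_pos"],s["eef_rot"])
p,d,m=grab("wrist"); cv2.imwrite("pics/w1.png",p); W=pts(d,m); R=np.array(m["R"]); print(-R.T@m["t"],R[2])
ok=(d>0)&(W[...,2]>28)&(W[...,2]<45)&(np.hypot(W[...,0]-431,W[...,1]-221)<75)
q=W[ok]; print(len(q),np.median(q[:,2]),cv2.minAreaRect(q[:,:2].astype(np.float32)))
hsv=cv2.cvtColor(p,cv2.COLOR_BGR2HSV); o=(hsv[...,0]>3)&(hsv[...,0]<20)&(hsv[...,1]>110)&ok; print("orange",W[o].mean(0))
```

```text
2.2667 [3.97345358e-01 2.41553136e-01 1.79424473e+00 2.18034949e-05
 1.10757613e+00 1.71927653e+00] [430.88207299 220.52515211 133.22278573] [3.14134840e+00 1.76463030e-03 2.48855184e-01]
[501.19597658 238.85341222 302.62562491] [-0.24255713 -0.06119333 -0.96820526]
5121 34.44052046174151 ((430.74114990234375, 224.52633666992188), (104.36962127685547, 51.209869384765625), 13.88244915008545)
orange [431.7548171  224.6424263   34.57334387]
```

View pics/w1.png

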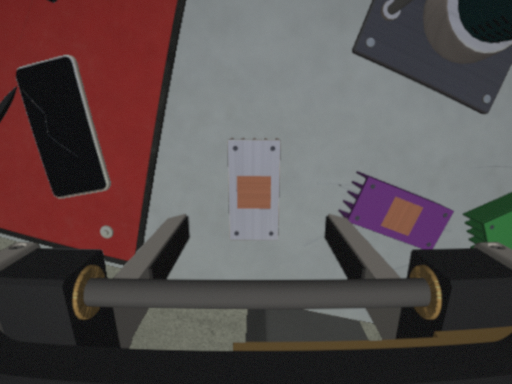

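The wrist view shows the silver sink at (254,188), square between the fingers. The purple decoy is clear of the right finger. Descending and grasping.

Request:
jog_arm(rows=[0, 0.2, -3.5, 0, 0, 0, 0, 0, 0, -3.5, 0, 0, 0, 0, 0, 0, -2.5, 0, 0, -0.006, 0, 0, 0, -1.5, 0, 0, 0, 0, 0, 0, -0.9, 0, 0, 0, 0, 0, 0, 0, 0, 0, 0, 0.3, 0, 0, 0, 0, 0, 0, 0.6, 0, 0, 0, 0, 0, 0, 0.6, 0, 0, 0, 0, 0, 0, 0.6, 0, 0, 0, 0, 0, 0, 0.6, 0, 0, 0, 0, 0, 0, 0.6, 0, 0, 0, 0, 0, 0, 0.6, 0, 0, 0, 0, 0, 0, 0.6], newtons=20)

```text
clock: 3.4
eef_pos: [431.4, 222.8, 14.9]
eef_rot: [-3.141, -0.001, 0.243]
wrist_force: [-1.5, 0.2, 4.9]
finger_gap: 51.0
finger_force: 20.0
```

Request:
jog_arm(rows=[0, 0, 0.5, 0, 0, 0, 0.6, 0, 0, 2, 0, 0, 0, 0.6, 0, 0, 3.5, 0, 0, 0, 0.6, 0, 0, 4, 0, 0, 0, 0.6, 0, 0, 4, 0, 0, 0, 0.6, 0, 0, 4, 0, 0, 0, 0.6, 0, 0, 4, 0, 0, 0, 0.6, 0, 0, 3, 0, 0, 0, 0.6, 2, -1.4, 0, 0, 0, 0.111, 0.6, 2, -1.4, 0, 0, 0, 0.111, 0.6, 2, -1.4, 0, 0, 0, 0.111, 0.6, 2, -1.4, 0, 0, 0, 0.111, 0.6, 2, -1.4, 0, 0, 0, 0.111, 0.6, 2, -1.4, 0, 0, 0, 0.111, 0.6, 2, -1.5, 0, 0, 0, 0.111, 0.6, 2, -1.5, 0, 0, 0, 0.111, 0.6, 2, -1.5, 0, 0, 0, 0.111, 0.6, 2, -1.5, 0, 0, 0, 0.111, 0.6, 2, -1.5, 0, 0, 0, 0.111, 0.6, 0, 0, 0, 0, 0, 0, 0.6])

```text
clock: 5.07
eef_pos: [653.0, 60.8, 263.2]
eef_rot: [-3.14, 0.001, 1.469]
wrist_force: [0.3, 0.5, -1.7]
finger_gap: 50.9
finger_force: 20.0
```

```bash
cat > look.py <<'E'
from h import *
import sys
def run(tag):
    s=manip.read_state(); tcp=s["eef_pos"]; print(s["clock"],tcp.round(1),s["eef_rot"].round(4),s["joints"].round(3),s["finger_gap"])
    for n in("top","side","wrist"):
        p,d,m=grab(n); np.savez(f"{n}{tag}.npz",p=p,d=d,**m); cv2.imwrite(f"pics/{n}{tag}.png",p)
        W=pts(d,m); X,Y,Z=np.moveaxis(W,-1,0)
        zt=tcp[2]-14.9+36
        q=W[(d>0)&(abs(Z-zt)<5)&(np.hypot(X-tcp[0],Y-tcp[1])<75)]
        if len(q)>20: print(n,"sinktop",len(q),q.mean(0).round(1),cv2.minAreaRect(q[:,:2].astype(np.float32)))
        q=W[(d>0)&(Z>203)&(Z<220)&(X>590)&(X<720)&(Y>-10)&(Y<160)]
        if len(q)>20: print(n,"comb",len(q),q.mean(0).round(1),cv2.minAreaRect(q[:,:2].astype(np.float32)))
run(sys.argv[1])
E
python3 look.py 2
python3 - <<'E'
from h import *
z=np.load("top0.npz"); m={k:z[k] for k in("K","k1","R","t")}; m["k1"]=float(m["k1"]); p=z["p"]
g=cv2.resize(p[140:220,190:320],None,fx=6,fy=6,interpolation=cv2.INTER_CUBIC)
g=cv2.cvtColor(g,cv2.COLOR_BGR2GRAY).astype(float)
# bar centres per column, seeded by crop positions
for (v0,v1) in((126,160),(158,193),(191,227),(222,259)):
    P=[]
    for u in range(120,425,3):
        c=v0+(v1-v0)*(u-105)/(445-105); r=np.arange(int(c-9),int(c+10)); w=g[r,u]; w=np.clip(w-np.median(w),0,None)
        if w.sum()>30: P.append([u,(w*r).sum()/w.sum()])
    P=np.array(P); px=np.c_[(P[:,0]+.5)/6-.5+190,(P[:,1]+.5)/6-.5+140]
    w=onz(px,m,208.5)[:,:2].astype(np.float32); f=cv2.fitLine(w,cv2.DIST_HUBER,0,.01,.01).ravel()
    if f[1]<0: f[:2]*=-1
    print(len(P),np.degrees(np.arctan2(f[1],f[0])),"x at y=63:",f[2]+(63-f[3])*f[0]/f[1])
E
```

```text
5.0667 [653.   60.8 263.2] [-3.1401e+00  9.0000e-04  1.4690e+00] [ 3.700e-02  5.190e-01  1.103e+00 -1.000e-03  1.521e+00  1.390e-01] 50.86248037028809
top sinktop 88 [639.6  23.8 284.4] ((648.7159423828125, 25.541160583496094), (12.159029006958008, 51.021202087402344), 89.68065643310547)
top comb 33 [639.3 129.8 211.4] ((636.17138671875, 127.08394622802734), (24.28148651123047, 12.966872215270996), 2.137592315673828)
side sinktop 640 [651.5  75.  284.2] ((650.7547607421875, 64.24783325195312), (105.00096893310547, 76.09785461425781), 83.03163146972656)
side comb 611 [652.9 102.8 210.1] ((653.1958618164062, 74.90287780761719), (145.45803833007812, 74.52308654785156), 84.44287109375)
wrist sinktop 11991 [652.7  76.  283.1] ((651.1830444335938, 63.36452865600586), (104.42320251464844, 75.41645812988281), 83.76317596435547)
wrist comb 2702 [660.8 132.2 210.5] ((660.0567626953125, 125.44833374023438), (39.47087097167969, 73.92887878417969), 83.64311218261719)
102 83.43455 x at y=63: 670.91406
96 83.569405 x at y=63: 658.787
102 83.43397 x at y=63: 646.76196
102 83.47141 x at y=63: 634.60376
```

```bash
cat > rel.py <<'E'
from h import *
import sys
tag=sys.argv[1]; tcp=manip.read_state()["eef_pos"]
a=np.radians(83.5); e=np.array([np.cos(a),np.sin(a)]); n=np.array([-np.sin(a),np.cos(a)])
for c in("top","side","wrist"):
    z=np.load(f"{c}{tag}.npz"); m={k:z[k] for k in("K","k1","R","t")}; m["k1"]=float(m["k1"]); W=pts(z["d"],m)
    r=(W[...,:2]-tcp[:2]); E_,N_=r@e,r@n; Z=W[...,2]; ok=z["d"]>0
    top=ok&(abs(Z-(tcp[2]+21.1))<4.5)&(abs(N_)<34)
    for nm,k in(("sink +end",top&(E_>25)&(E_<60)),("sink -end",top&(E_<-25)&(E_>-60)),("spine",ok&(Z>205)&(Z<219)&(abs(E_-75)<14)&(abs(N_)<50))):
        if k.sum()>15:
            q=np.c_[E_[k],N_[k]]; lo,hi=np.percentile(q,[1,99],0); print(c,nm,k.sum(),"E %.1f %.1f N %.1f %.1f midN %.2f"%(lo[0],hi[0],lo[1],hi[1],(lo[1]+hi[1])/2),cv2.minAreaRect(q.astype(np.float32)))
E
python3 rel.py 2
```

```text
top sink -end 86 E -46.8 -33.5 N -26.0 21.7 midN -2.16 ((-38.18463897705078, -2.248556137084961), (12.15903091430664, 51.02119064331055), 6.180645942687988)
top spine 26 E 62.2 69.3 N 10.7 34.0 midN 22.37 ((64.52007293701172, 22.201683044433594), (6.423209190368652, 24.281448364257812), 8.637619018554688)
side sink +end 210 E 25.2 52.6 N -25.0 25.3 midN 0.14 ((39.071746826171875, -1.128631591796875), (53.86079406738281, 27.847820281982422), 89.53160858154297)
side sink -end 83 E -50.9 -25.3 N -25.7 25.0 midN -0.32 ((-38.637306213378906, -0.38687705993652344), (25.521347045898438, 51.39840316772461), 2.1753549575805664)
side spine 256 E 61.7 83.6 N -36.0 36.6 midN 0.32 ((72.57667541503906, -0.11267471313476562), (22.991992950439453, 74.52532958984375), 1.0072979927062988)
wrist sink +end 4353 E 25.4 51.7 N -25.2 24.5 midN -0.34 ((38.46687698364258, -0.340606689453125), (26.869680404663086, 51.09573745727539), 0.11369390785694122)
wrist sink -end 790 E -52.1 -44.0 N -25.8 23.9 midN -0.96 ((-47.85835266113281, -0.9775714874267578), (9.352605819702148, 50.32563018798828), 0.26318877935409546)
wrist spine 2164 E 61.4 82.0 N -38.0 33.8 midN -2.11 ((71.64503479003906, -2.1833572387695312), (20.908954620361328, 73.92887115478516), 0.1431131809949875)
```

View pics/wrist2.png

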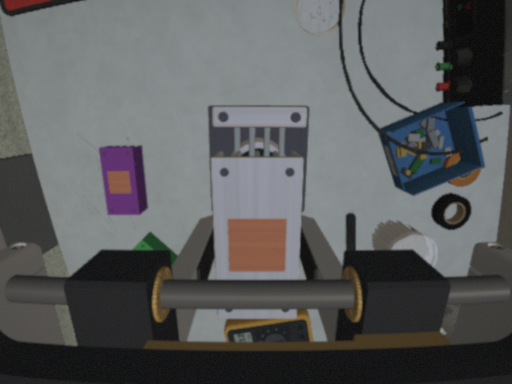

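View pics/side2.png

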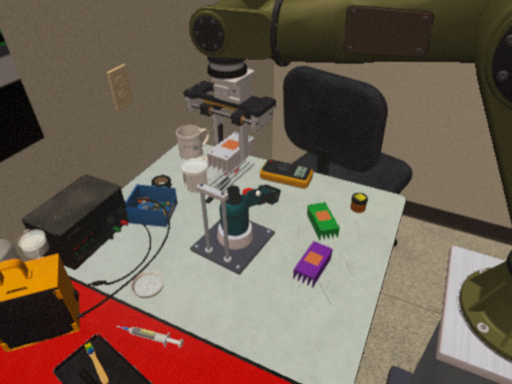

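The wrist view shows the sink over the comb: sink middle at column 257, spine middle at column 259. Across the bars they differ by about 1.5 mm, and the side view agrees. I'll shift a little, descend to just above the bars and look again.

Request:
jog_arm(rows=[0.1, 0, -1.2, 0, 0, 0, 0.6, 0, 0, -1.2, 0, 0, 0, 0.6, 0, 0, -0.6, 0, 0, 0, 0.6, 0, 0, 0, 0, 0, 0, 0.6, 0, 0, 0, 0, 0, 0, 0.6])

```text
clock: 5.63
eef_pos: [651.9, 63.9, 234.0]
eef_rot: [-3.141, 0.0, 1.464]
wrist_force: [-1.2, 0.5, -2.1]
finger_gap: 50.9
finger_force: 20.0
```

```bash
python3 look.py 3|head -1; python3 rel.py 3
python3 - <<'E'
import cv2
w=cv2.imread("pics/wrist3.png")[95:185,195:325]; s=cv2.imread("pics/side3.png")[130:260,170:300]
cv2.imwrite("pics/c3.png",cv2.hconcat([cv2.resize(w,(400,277),interpolation=2),cv2.resize(s,(277,277),interpolation=2)]))
E
```

```text
5.6333 [651.9  63.9 234. ] [-3.1406e+00  2.0000e-04  1.4639e+00] [ 0.042  0.529  1.154 -0.     1.46   0.149] 50.934133093171255
top sink -end 72 E -42.7 -30.8 N -22.2 25.0 midN 1.39 ((-35.05029296875, 0.7435207366943359), (10.467406272888184, 48.117218017578125), 6.172606945037842)
side sink +end 222 E 25.4 53.5 N -23.6 27.1 midN 1.73 ((39.663063049316406, 1.6349124908447266), (28.872465133666992, 51.595001220703125), 0.26222068071365356)
side sink -end 76 E -50.2 -25.1 N -23.6 26.6 midN 1.53 ((-37.720272064208984, 1.5718631744384766), (24.99742317199707, 50.50240707397461), 1.527250051498413)
side spine 256 E 62.7 83.4 N -35.4 37.7 midN 1.16 ((72.88426971435547, 1.0714073181152344), (74.73212432861328, 22.223081588745117), 87.85295867919922)
wrist sink +end 4461 E 25.3 52.3 N -24.7 25.0 midN 0.18 ((38.716575622558594, 0.1976642608642578), (27.649202346801758, 51.28770446777344), 0.2904496490955353)
wrist sink -end 784 E -51.3 -43.4 N -25.4 24.3 midN -0.57 ((-47.355220794677734, -0.6028385162353516), (50.2575798034668, 8.861069679260254), 89.90228271484375)
wrist spine 2803 E 61.7 81.9 N -36.6 34.9 midN -0.86 ((71.5677719116211, -0.6719474792480469), (20.980113983154297, 74.1497573852539), 0.1840893030166626)
```

View pics/c3.png

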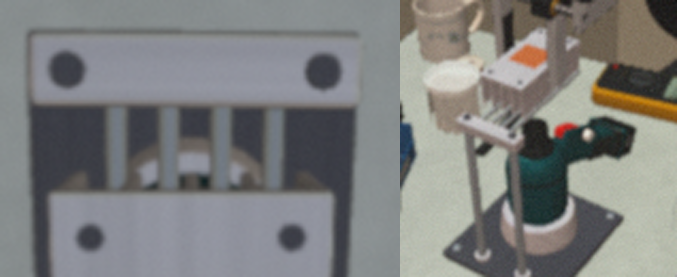

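The crop shows bars centred at column 194 and the sink at 191.5, so the sink needs about 0.6 mm in +x. All fins are lined up with the gaps, so I'm lowering with force checks.

Request:
jog_arm(rows=[0.07, 0, 0, 0, 0, -0.002, 0.6, 0, 0, 0, 0, 0, 0, 0.6, 0, 0, -0.3, 0, 0, 0, 0.6, 0, 0, -0.3, 0, 0, 0, 0.6, 0, 0, -0.3, 0, 0, 0, 0.6, 0, 0, -0.3, 0, 0, 0, 0.6, 0, 0, -0.3, 0, 0, 0, 0.6, 0, 0, 0, 0, 0, 0, 0.6])

```text
clock: 6.45
eef_pos: [652.7, 63.6, 218.5]
eef_rot: [-3.14, 0.0, 1.462]
wrist_force: [-0.2, -0.4, -1.3]
finger_gap: 50.9
finger_force: 20.0
```

Tips are at 203.6 mm, below the bar tops, with no contact force. The fins are in the gaps.

Request:
jog_arm(rows=[0, 0, -0.4, 0, 0, 0, 0.6, 0, 0, -0.4, 0, 0, 0, 0.6, 0, 0, -0.4, 0, 0, 0, 0.6, 0, 0, -0.4, 0, 0, 0, 0.6, 0, 0, -0.3, 0, 0, 0, 0.6, 0, 0, -0.2, 0, 0, 0, 0.6, 0, 0, -0.1, 0, 0, 0, 0.6, 0, 0, 0, 0, 0, 0, 0.6])

```text
clock: 7.12
eef_pos: [652.8, 63.6, 197.2]
eef_rot: [-3.141, 0.0, 1.462]
wrist_force: [0.6, 0.3, -2.6]
finger_gap: 51.1
finger_force: 20.0
```

Request:
jog_arm(rows=[0, 0, -0.1, 0, 0, 0, 0.6, 0, 0, -0.1, 0, 0, 0, 0.6, 0, 0, 0, 0, 0, 0, 0.6])

```text
clock: 7.37
eef_pos: [652.9, 63.7, 195.4]
eef_rot: [-3.142, -0.0, 1.462]
wrist_force: [0.0, 0.1, -2.9]
finger_gap: 50.7
finger_force: 20.0
```

Request:
jog_arm(rows=[0, 0, -0.05, 0, 0, 0, 0.6, 0, 0, -0.05, 0, 0, 0, 0.6, 0, 0, 0, 0, 0, 0, 0.6])

```text
clock: 7.62
eef_pos: [652.9, 63.7, 194.9]
eef_rot: [3.141, -0.0, 1.462]
wrist_force: [-1.7, 0.7, 1.9]
finger_gap: 50.5
finger_force: 20.0
```

Force has gone from -2.9 to +1.9 N, so the base is on the bars. Releasing, then looking.

Request:
jog_arm(rows=[0, 0, 0, 0, 0, 0, 0.45, 0, 0, 0, 0, 0, 0, 0.43, 0, 0, 0, 0, 0, 0, 0.4, 0, 0, 0, 0, 0, 0, 0.35, 0, 0, 0, 0, 0, 0, 0.25, 0, 0, 0, 0, 0, 0, 0.2, 0, 0, 0, 0, 0, 0, 0.2, 0, 0, 0.5, 0, 0, 0, 0.2, 0, 0, 1.5, 0, 0, 0, 0.2, 0, 0, 3, 0, 0, 0, 0.2, 0, 0, 3, 0, 0, 0, 0.2, 0, 0, 3, 0, 0, 0, 0.2, 0, 0, 0, 0, 0, 0, 0.2, 0, 0, 0, 0, 0, 0, 0.2])

```text
clock: 8.78
eef_pos: [653.2, 63.7, 306.4]
eef_rot: [3.138, -0.0, 1.462]
wrist_force: [-0.6, 0.2, -1.0]
finger_gap: 75.3
finger_force: 0.0
```

```bash
cat > chk.py <<'E'
from h import *
s=manip.read_state(); print(s["clock"],s["eef_pos"].round(1),s["eef_rot"].round(3),s["joints"].round(3))
for c in("side","wrist","top"):
    p,d,m=grab(c); W=pts(d,m); X,Y,Z=np.moveaxis(W,-1,0); np.savez(c+"4.npz",p=p,d=d,**m)
    q=W[(d>0)&(Z>213.5)&(Z<224)&(abs(X-652)<45)&(Y<118)&(Y>5)]
    if len(q)>50: print(c,"sink",len(q),q.mean(0).round(1),cv2.minAreaRect(q[:,:2].astype(np.float32)),"plane",(lambda f:(f[:2].round(3)))(np.linalg.lstsq(np.c_[q[:,:2],np.ones(len(q))],q[:,2],rcond=None)[0]))
    h=cv2.cvtColor(p,cv2.COLOR_BGR2HSV); o=(h[...,0]>3)&(h[...,0]<20)&(h[...,1]>110)&(d>0)&(abs(X-652)<60)&(abs(Y-63)<60)&(Z>190)
    if o.sum()>10: print(c,"orange",o.sum(),W[o].mean(0).round(1))
    r=((h[...,0]<8)|(h[...,0]>172))&(h[...,1]>110)&(d>0)&(X>600)&(X<700)&(Y>-60)&(Y<20)&(Z>80)&(Z<135); q=W[r]
    if len(q)>10: print(c,"red",len(q),q.mean(0).round(1),q.min(0).round(1),q.max(0).round(1))
E
python3 chk.py
```

```text
8.7833 [653.2  63.7 306.4] [ 3.138 -0.     1.462] [ 0.041  0.506  1.025 -0.     1.607  0.15 ]
side sink 652 [651.3  68.2 216.2] ((652.2421264648438, 64.91325378417969), (106.32601928710938, 52.78229904174805), 83.37501525878906) plane [ 0.007 -0.001]
side orange 310 [659.   78.5 354. ]
side red 37 [651.   -3.  115.6] [632.5 -21.8 109.7] [659.6   8.  130.2]
wrist sink 4872 [653.2  66.7 214.5] ((652.9652099609375, 64.25604248046875), (103.0770492553711, 50.99165344238281), 83.65931701660156) plane [-0.001 -0.   ]
wrist orange 4653 [666.6  79.7 373.5]
top sink 127 [642.6  31.6 216.5] ((634.4857177734375, 62.664737701416016), (45.5373420715332, 95.90570831298828), 21.159584045410156) plane [-0.02  -0.018]
top red 91 [648.4 -15.3 112.8] [637.8 -28.4 104.8] [659.5  -3.8 119.8]
```

The sink is seated: its top is at 216 mm, level, at 83.6°. Next is the press pose, leaning about 27° above the trigger with a 40 mm gap, then a look with the wrist camera.

Request:
jog_arm(rows=[-0.3, -1.3, 0, 0.0585, -0.0066, 0, 0.3, -0.3, -1.3, 0, 0.0585, -0.0066, 0, 0.4, -0.3, -1.3, 0, 0.0585, -0.0066, 0, 0.5, -0.3, -1.3, 0, 0.0585, -0.0066, 0, 0.574, -0.3, -1.4, 0, 0.0585, -0.0066, 0, 0.574, -0.3, -1.4, 0, 0.0585, -0.0066, 0, 0.574, -0.3, -1.4, 0, 0.0585, -0.0066, 0, 0.574, -0.4, -1.4, 0, 0.0585, -0.0066, 0, 0.574, 0, 0, -3, 0, 0, 0, 0.574, 0, 0, -3, 0, 0, 0, 0.574, 0, 0, -3, 0, 0, 0, 0.574, 0, 0, -2, 0, 0, 0, 0.574, 0, 0, 0, 0, 0, 0, 0.574, 0, 0, 0, 0, 0, 0, 0.574])

```text
clock: 10.1
eef_pos: [627.5, -44.2, 193.6]
eef_rot: [-3.14, -0.472, 1.461]
wrist_force: [0.6, 0.6, 0.4]
finger_gap: 39.9
finger_force: 0.0
```

```bash
cat > trig.py <<'E'
from h import *
from scipy.spatial.transform import Rotation as Ro
import sys
tag=sys.argv[1]
s=manip.read_state(); T=s["eef_pos"]; A=Ro.from_euler("xyz",s["eef_rot"]).as_matrix(); print(s["clock"],T.round(1),s["joints"].round(3),s["finger_gap"],"\n",A.round(3))
p,d,m=grab("wrist"); np.savez("wrist"+tag+".npz",p=p,d=d,**m); cv2.imwrite("pics/wrist"+tag+".png",p)
W=pts(d,m); X,Y,Z=np.moveaxis(W,-1,0); h=cv2.cvtColor(p,cv2.COLOR_BGR2HSV)
box=(d>0)&(X>580)&(X<700)&(Y>-70)&(Y<40)&(Z>80)&(Z<140)
r=((h[...,0]<8)|(h[...,0]>172))&(h[...,1]>110)&box
w=(h[...,1]<60)&(h[...,2]>110)&box
for nm,k in(("red",r),("white",w)):
    q=W[k]
    if len(q)>5:
        t=(q-T)@A; print(nm,len(q),"world",q.mean(0).round(1),"tool mean",t.mean(0).round(1),"p2",np.percentile(t,2,0).round(1),"p98",np.percentile(t,98,0).round(1))
        n=np.linalg.svd(q-q.mean(0))[2][2]; print("  normal world",n.round(3),"tool",(n@A).round(3))
E
python3 trig.py 5
```

```text
10.1 [627.5 -44.2 193.6] [-0.317  0.531  1.312  0.466  1.422 -0.306] 39.873448052432686 
 [[ 0.098  0.994  0.049]
 [ 0.885 -0.109  0.452]
 [ 0.454 -0.001 -0.891]]
red 770 world [649.  -10.7 112. ] tool mean [-5.2 17.8 88.9] p2 [-22.4   7.4  86.5] p98 [ 9.6 28.2 97.3]
  normal world [-0.041 -0.355  0.934] tool [ 0.106 -0.003 -0.994]
white 112 world [622.7  -9.  115.4] tool mean [-4.8 -8.5 85.4] p2 [-11.1 -12.8  82.8] p98 [-0.5 -4.1 90.4]
  normal world [-0.202 -0.021  0.979] tool [ 0.406 -0.2   -0.892]
```

View pics/wrist5.png

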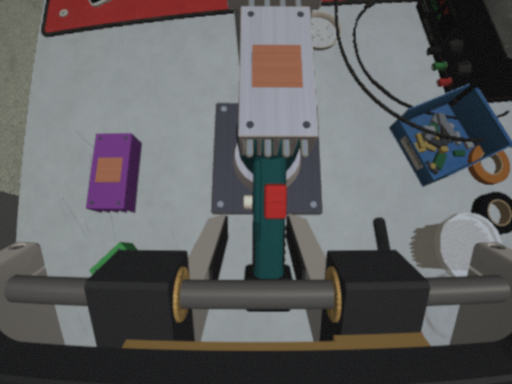

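The wrist view shows the red trigger at (276,201) and the white button at (249,202). In the tool frame the trigger centre is at y +17.8 and the button's outer face at about -13, which matches the given 31 mm. I'll correct and advance to about 8 mm short of the trigger.

Request:
jog_arm(rows=[0.08, 0.54, -1.34, 0, 0, 0, 0.574, 0.08, 0.54, -1.34, 0, 0, 0, 0.574, 0.08, 0.54, -1.34, 0, 0, 0, 0.574, 0.08, 0.54, -1.34, 0, 0, 0, 0.574, 0.08, 0.54, -1.34, 0, 0, 0, 0.574, 0, 0, 0, 0, 0, 0, 0.574, 0, 0, 0, 0, 0, 0, 0.574])

```text
clock: 10.73
eef_pos: [632.3, -17.3, 128.7]
eef_rot: [3.139, -0.471, 1.463]
wrist_force: [0.5, 0.1, 0.3]
finger_gap: 39.7
finger_force: 0.0
```

```bash
python3 trig.py 6
python3 - <<'E'
import cv2
w=cv2.imread("pics/wrist6.png")[100:320,170:360]
cv2.imwrite("pics/c6.png",cv2.resize(w,None,fx=2.5,fy=2.5,interpolation=2))
E
```

```text
10.7333 [632.3 -17.3 128.7] [-0.274  0.589  1.38   0.485  1.288 -0.331] 39.65693578115822 
 [[ 0.096  0.994  0.052]
 [ 0.886 -0.109  0.451]
 [ 0.454  0.003 -0.891]]
red 1199 world [647.9  -9.4 113.1] tool mean [ 1.4 14.6 18.3] p2 [-16.7   5.6   4.7] p98 [14.8 25.5 28.6]
  normal world [-0.278 -0.248  0.928] tool [ 0.174 -0.247 -0.953]
white 454 world [627.7  -9.5 124.4] tool mean [ 4.5 -5.4  7.1] p2 [ -8.1 -30.4  -7.6] p98 [ 9.4 30.6 20. ]
  normal world [-0.11  -0.994  0.02 ] tool [-0.882 -0.001 -0.471]
```

View pics/c6.png

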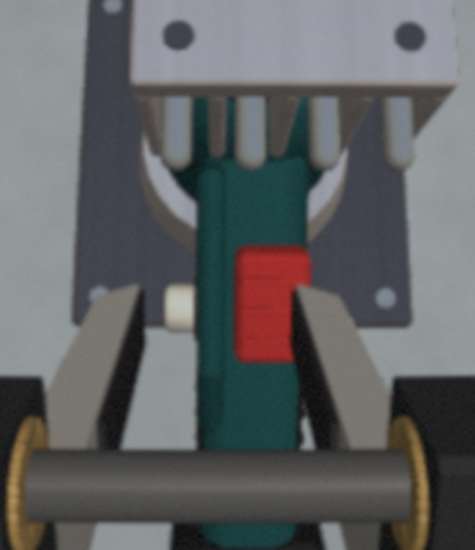

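The crop shows the left finger clear outside the button at (180,307), and the right finger over the trigger's open side at about (300,300). Pressing in now.

Request:
jog_arm(rows=[-0.05, 0, 0, 0, 0, 0, 0.59, 0.015, 0.135, -0.267, 0, 0, 0, 0.59, 0.015, 0.135, -0.267, 0, 0, 0, 0.59, 0.015, 0.135, -0.267, 0, 0, 0, 0.59, 0.015, 0.135, -0.267, 0, 0, 0, 0.59, 0.015, 0.135, -0.267, 0, 0, 0, 0.59, 0, 0, 0, 0, 0, 0, 0.59], newtons=12)

```text
clock: 11.37
eef_pos: [632.4, -10.7, 114.0]
eef_rot: [3.139, -0.471, 1.462]
wrist_force: [-0.9, -5.2, 5.5]
finger_gap: 38.7
finger_force: 3.4
```

Request:
jog_arm(rows=[0.005, 0.045, -0.09, 0, 0, 0, 0.59, 0.005, 0.045, -0.09, 0, 0, 0, 0.59, 0, 0, 0, 0, 0, 0, 0.59])

```text
clock: 11.62
eef_pos: [632.5, -10.0, 112.6]
eef_rot: [3.139, -0.471, 1.462]
wrist_force: [-0.8, -5.7, 6.3]
finger_gap: 38.6
finger_force: 3.7
```

Request:
jog_arm(rows=[0.005, 0.045, -0.09, 0, 0, 0, 0.59, 0.005, 0.045, -0.09, 0, 0, 0, 0.59, 0, 0, 0, 0, 0, 0, 0.59])

```text
clock: 11.87
eef_pos: [632.8, -9.7, 111.9]
eef_rot: [3.138, -0.47, 1.463]
wrist_force: [-5.7, -8.6, 12.6]
finger_gap: 38.8
finger_force: 8.0
```

Axial force jumped to about 15 N, so the trigger is at its stop. Closing the outer finger onto the button.

Request:
jog_arm(rows=[0, 0, 0.03, 0, 0, 0, 0.65, 0, 0, 0, 0, 0, 0, 0.7, 0, 0, 0, 0, 0, 0, 0.75, 0, 0, 0, 0, 0, 0, 0.8, 0, 0, 0, 0, 0, 0, 0.85, 0, 0, 0, 0, 0, 0, 0.88, 0, 0, 0, 0, 0, 0, 0.88, 0, 0, 0, 0, 0, 0, 0.88, 0, 0, 0, 0, 0, 0, 0.88], newtons=20)

```text
clock: 12.62
eef_pos: [632.8, -9.5, 112.1]
eef_rot: [3.138, -0.47, 1.463]
wrist_force: [-4.3, -6.9, 14.0]
finger_gap: 13.9
finger_force: 23.7
```

```bash
python3 trig.py 7 | tail -4
python3 - <<'E'
import cv2
w=cv2.imread("pics/wrist7.png")[100:320,170:360]
cv2.imwrite("pics/c7.png",cv2.resize(w,None,fx=2.5,fy=2.5,interpolation=2))
E
```

```text
red 538 world [652.6  -0.8 106.4] tool mean [ 7.  18.8 10.1] p2 [-12.5   6.7   3.3] p98 [14.7 27.2 13.1]
  normal world [ 0.164 -0.293  0.942] tool [ 0.183  0.198 -0.963]
white 746 world [634.1  -7.7 124.9] tool mean [  7.5   1.2 -10.5] p2 [ -3.5 -17.5 -26. ] p98 [ 9.5 18.3  5.6]
  normal world [-0.135 -0.938 -0.32 ] tool [-0.989 -0.033 -0.145]
```

View pics/c7.png

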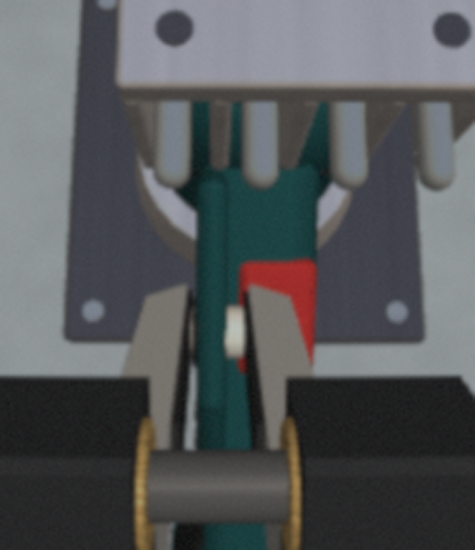

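Gap is 13.9 mm. The button is in, with its far end showing at (235,332) through the shoulder. Easing back about 6 mm while still holding it.

Request:
jog_arm(rows=[-0.005, -0.045, 0.09, 0, 0, 0, 0.88, -0.005, -0.045, 0.09, 0, 0, 0, 0.88, -0.005, -0.045, 0.09, 0, 0, 0, 0.88, -0.005, -0.045, 0.09, 0, 0, 0, 0.88, -0.005, -0.045, 0.09, 0, 0, 0, 0.88, -0.005, -0.045, 0.09, 0, 0, 0, 0.88, 0, 0, 0, 0, 0, 0, 0.88, 0, 0, 0, 0, 0, 0, 0.88], newtons=10)

```text
clock: 13.33
eef_pos: [631.8, -11.3, 115.9]
eef_rot: [3.141, -0.471, 1.462]
wrist_force: [-0.2, 2.7, -6.1]
finger_gap: 13.6
finger_force: 11.6
```

Request:
jog_arm(rows=[-0.005, -0.045, 0.09, 0, 0, 0, 0.88, 0, 0, 0, 0, 0, 0, 0.88, 0, 0, 0, 0, 0, 0, 0.88], newtons=6)

```text
clock: 13.58
eef_pos: [631.7, -11.8, 116.8]
eef_rot: [3.141, -0.471, 1.462]
wrist_force: [-0.7, 4.3, -5.4]
finger_gap: 13.5
finger_force: 6.0
```

Request:
jog_arm(rows=[0, 0, 0, 0, 0, 0, 0.82, 0, 0, 0, 0, 0, 0, 0.75, 0, 0, 0, 0, 0, 0, 0.67, 0, 0, 0, 0, 0, 0, 0.59, 0, 0, 0, 0, 0, 0, 0.55, 0, 0, 0, 0, 0, 0, 0.55, -0.05, -0.45, 0.9, 0, 0, 0, 0.55, -0.1, -0.9, 1.8, 0, 0, 0, 0.55, -0.1, -0.9, 1.8, 0, 0, 0, 0.55, -0.1, -0.9, 1.8, 0, 0, 0, 0.55, 0, 0, 0, 0, 0, 0, 0.55, 0, 0, 0, 0, 0, 0, 0.55])

```text
clock: 14.58
eef_pos: [628.7, -44.0, 181.1]
eef_rot: [3.138, -0.471, 1.462]
wrist_force: [-0.4, 0.0, -1.8]
finger_gap: 42.4
finger_force: 0.0
```

```bash
python3 trig.py 8; python3 chk.py
python3 - <<'E'
import cv2
w=cv2.imread("pics/wrist8.png")[100:300,170:360]
cv2.imwrite("pics/c8.png",cv2.resize(w,None,fx=2.5,fy=2.5,interpolation=2))
E
```

```text
14.5833 [628.7 -44.  181.1] [-0.316  0.542  1.325  0.468  1.396 -0.318] 42.374004077473266 
 [[ 0.096  0.994  0.053]
 [ 0.886 -0.11   0.45 ]
 [ 0.453  0.003 -0.891]]
red 764 world [649.6  -8.8 106.8] tool mean [-0.5 16.7 83.1] p2 [-17.4   6.4  81.3] p98 [14.6 27.  87.1]
  normal world [-0.017 -0.393  0.919] tool [ 0.067  0.029 -0.997]
white 82 world [634.2 -10.4 114.9] tool mean [ 0.2  1.5 74.4] p2 [-5.7 -7.7 71.4] p98 [ 5.   6.1 82.5]
  normal world [ 0.18  -0.528  0.83 ] tool [-0.074  0.24  -0.968]
14.6333 [628.4 -43.5 179.9] [ 3.14  -0.471  1.462] [-0.315  0.543  1.326  0.468  1.395 -0.318]
side sink 651 [651.2  68.2 216.1] ((652.4271850585938, 65.2754135131836), (104.70171356201172, 53.92304992675781), 84.18910217285156) plane [ 0.003 -0.002]
side orange 111 [652.3  63.  216.4]
side red 19 [654.2   1.2 111.9] [649.3 -15.9 106. ] [659.    9.  114.8]
wrist sink 9899 [652.2  55.5 214.5] ((652.7728271484375, 59.100284576416016), (95.62580871582031, 51.334999084472656), 83.64407348632812) plane [0. 0.]
wrist orange 2143 [653.2  63.4 214.6]
wrist red 773 [649.7  -8.5 106.9] [637.9 -24.6  98.4] [662.7   8.5 113.8]
top sink 1076 [652.5  62.  216.5] ((652.8370361328125, 62.47550964355469), (104.09619140625, 51.3470344543457), 83.85304260253906) plane [-0.    -0.002]
top orange 203 [652.6  62.6 216.5]
top red 103 [649.  -10.3 108.6] [638.5 -26.4  96.2] [660.2   5.7 117.7]
```

View pics/c8.png

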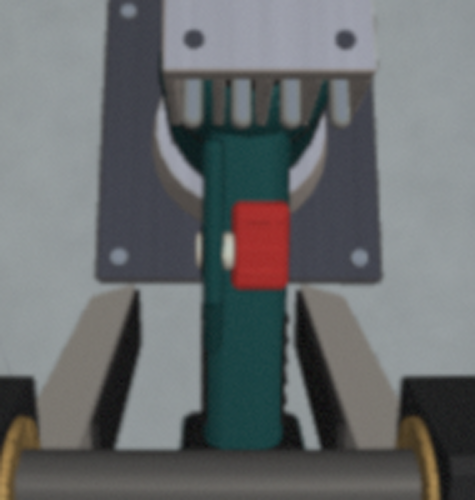

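The crop shows the button still in: barely proud at (200,250), with its far end at (228,250). The trigger stays about 6 mm in after release, and the sink remains centred and level. Handing in.

```bash
python3 -c "
from cell import manip
print(manip.sign_off())"
```

```text
the job is handed in; nothing more can be done
None
```

The job is handed in at about 15 s: the heat sink sits centred and level on the comb, and the lock holds the trigger about 6 mm in, by camera measurement; no verdict was shown.

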